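Rock the jammed locating block out of its jig

TASK

Move the bottle that stands on the jig's base plate out of the way, leaving it upright on the bare worktop off the plate. Then grip the jammed blue locating block by its stem and rock it side to side, towards one brass cheek and then the other, until both stiff cheeks are pushed back and it comes free (do not push on the cheeks with the gripper or disturb the other things), and lift it straight up. Finish still holding it, upright and still over the jig, with its foot just clear of the cheeks, about 2 cm above their tops.

Things in the scene. Friction and masses are not known exactly. Their poses are not given: they have to be found in the camera images.
- jig: Fixed jig. Aluminium plate 10 mm thick, 164 mm in the jig's y, in x from -90 mm (apron, robot's side) to +32 mm. Origin: underside of the plate (on the worktop) on the axis of the seated block; z up. Round the axis a steel socket, cavity 27 (x) x 23 (y) mm, 14 mm deep, floor at z = 10 mm. A brass cheek at +y (left) and one at -y (right), 24 mm wide in x, top at z = 71 mm, at most 75 mm out in y.
- jig_nose_height (a point): Point on the jig's axis 59 mm over the worktop, level with the underside of the cheeks' inward noses (each 12 mm thick, up to 71 mm). They hook over the block's shoulder with 5 mm of vertical play; a straight pull cannot free the block while a nose is over the shoulder.
- locating_block: Blue plastic block, 105 mm tall, about 120 g. Origin: centre of its foot's underside, 10 mm over the worktop when seated; axes then parallel to the jig's, z up. Foot 24 (x) x 20 (y) mm up to z = 18 mm, 1.5 mm play all round in the socket; body 28 x 32 mm to z = 44 mm, its top is the shoulder; stem 26 (x) x 18 (y) mm on up to z = 105 mm, thin white band at 69 mm.
- block_grip (a point): Where to grip the stem, 90 mm above the foot's underside: fingers in front and behind, closing along the jig's x on the 26 mm. Rocked along the jig's y the block tilts in its socket and the stem pushes a nose outward; 0.17 to 0.2 rad of tilt (15 to 18 mm sideways here) takes a cheek to its stop.
- cheek_left (a joint): Slide of the cheek at the jig's +y, in m, outward positive. At 0 its nose is 10 mm from the jig's axis (1 mm from the upright stem), stop at 0.0095. It starts between 0 and 0.003. The upright block passes it from 0.006 on. Stiff: about 9 N to move, and it stays where it is left.
- cheek_right (a joint): The same for the cheek at the jig's -y, outward (-y) positive.
- sample_bottle: White plastic sample bottle with a blue cap, 125 mm tall, body 58 mm in diameter up to 108 mm (shoulder rounding in to the cap of 42 mm above it), 160 g. Origin: centre of its underside, z up. It stands on the jig's apron, close in front of the block (centre about 54 mm to the jig's -x), where the front finger has to go.
- notebook_centre (a point): Centre of the top of a tan spiral notebook lying fixed on the worktop left of the jig, 208 mm (about along x, turned 8 degrees clockwise) x 146 x 10 mm. In front of it (between it and the front edge of the worktop, which is at about x = 0.33) the worktop is bare.
- specimen_jar: Bystander: specimen jar with white lid, 56 mm wide, 78 mm tall. Origin under its centre.
- lab_timer: Bystander: flat white timer, 64 x 68 x 18 mm. Origin under its centre.
- objective_can: Bystander: small beige canister with black lid, 36 mm wide, 56 mm tall. Origin under its centre.
- marker: Bystander: marker pen lying on the worktop, 123 mm long, 14 mm thick. Origin under its centre.
Things that resemble listed ones, but are neither listed nor needed, are in the scene too. What is shaped like the sample_bottle but pink or purple is not meant.

How it is judged:
By the outcome, as a careful person would: the job done as asked, in the order asked, and still so for the second after the job is handed in, while the arm keeps its last pose, push and grip.
It also fails if it takes over 58 s, if anything falls off the work surface, if the arm or the gripper's body presses on something with over 40 N, if the wrist force passes 120 N, or if a joint passes its speed limit or range.

ROBOT

A 6-joint arm with a two-finger parallel gripper is mounted at the origin on a cart in front of the work surface, level with it; the furniture and walls round the work are solid. World frame = base frame: x ahead of the robot, y to its left, z up, the work surface at z = 0. Lengths are in m, angles in rad, forces in N, time in s.
With the tool pointing down it reaches from about 0.4 to 0.925 m from the base axis. Payload 12.5 kg.
Tool frame: the origin (TCP) lies at the very end of the fingers, on their centre line; the grasp point (between the pads) lies tcp_to_grasp behind it (tcp_to_grasp is the distance from the TCP to the grasp point, in m); z points along the fingers, y is the line along which they close (so a half turn about z gives the same grasp; the last joint's range is limited). The gripper opens to 95 mm and grips with 3 to 60 N. Pads are 20 mm wide; open, the fingers measure 119 mm over their backs; the gripper's body (75 mm by 180 mm) begins 59 mm behind the grasp point.
Start: joints at [1.059, 0.491, 1.559, -0, 1.092, -0.106], TCP at [0.247, 0.574, 0.215] pointing down, gripper open.
Joint ranges: [-3.1, 3.1], [-0.84, 2.19], [0.05, 2.79], [-1.13, 4.28], [0.06, 2.93], [-2.69, 2.69]. Speed limits (rad/s): [2.22, 2.22, 2.79, 3.14, 3.14, 3.14].

INTERFACE

Orientations are given as a unit quaternion [x, y, z, w].
In Python, from station import * gives the robot as it stands. Calls block until the motion is done:
- move_pose(position, orientation): joint-space move of the TCP to a pose.
- move_straight(position, orientation=None, max_speed=0.15, until_force=None): straight line of the TCP; orientation=None keeps the orientation; max_speed is the mean speed in m/s. With until_force (N) it stops when the force on the tool has changed by that much, and returns True; else False.
- movej(angles): joint-space move.
- set_gripper(opening, grip_force=None): opening from 0.0 (shut) to 1.0 (fully open); grip_force is the grip in N (None keeps the last); returns when the fingers have stopped.
- hold(seconds).
- ik(position, orientation): joint angles nearest the present ones, or None.
- state(): the state.
- capture(name): name is "scene" or "top" or "wrist"; returns (picture, depth): 420x560x3 uint8, red, green, blue; 420x560 float32, m along the optical axis (not along the pixel's ray), 0 where there is no reading.
- get_calibration(name): a dict with "fx", "fy", "cx", "cy" (pixels), "camera_from_world" (4x4, takes a point from world to camera coordinates); the wrist camera has in their place "mount" (4x4, takes a point from camera to tool coordinates, whose origin is the TCP and whose axes are the flange's). Camera axes: x right, y down, z forward; pixel columns grow to the right and rows downward; lengths in m; the calibration is good to about 2 mm. A picture is of the moment at which its call begins: read the wrist's pose just before it. get_calibration takes no time and is no camera call.
A pose or a line that the arm cannot do raises Unreachable and nothing moves.
- hand_in(): hands the job in; it is judged then, once.
Trained networks look in the newest picture that a camera, given by its name, has taken for a name from the list of things; names that differ only in an ending like _2 or _b are one class to them, and where a whole thing is asked for, a point or a joint stands for the part that bears it (a point fixed in the world has none). Each returns a list of dicts, best first, with "score" (0 to 1); they miss things now and then, are a little off and sometimes report something else, mostly with a low value. They report only what shows in the picture. A call takes as long as a camera call. They do not tell look-alikes from the thing itself.
- cut_out(camera, thing): "mask" (420x560 bool, what is visible of it) and "bbox" ([left, top, width, height] in pixels, round what is visible of it).
The state is a dict: "t": time; "joint_pos": joint angles; "joint_vel": joint speeds; "joint_torque": joint torques, N m; "tool_pos": TCP position; "orientation": TCP orientation; "ft_force": force on the tool from outside, world axes, zero at the start; "wrist_torque": the same for the moment, N m; "width": opening from 0.0 (shut) to 1.0 (fully open); "gripper_force": force on a finger pad.
Only numpy, scipy, OpenCV 4.12 (cv2) and the standard library are available. Lean on these libraries where they do the work, as an engineer would, in place of code of your own. Each camera call takes 0.05 s, during which the arm holds its last target. There are 200 camera calls.

## Working session

There is one attempt and no reset: what is moved stays moved. The work goes in short steps, each a Python script; the robot and the scene stay as the last script left them, time stands still between calls to the robot, and variables do not carry over. Pictures are saved under pics/ and viewed, at most 10 in all, crops included, and the job is handed in when it is done.

```bash
ls; mkdir -p pics; cat > h.py <<'E'
from station import *
import numpy as np, cv2
from scipy.spatial.transform import Rotation as R
def save(n,im): cv2.imwrite(f"pics/{n}.png",cv2.cvtColor(im,cv2.COLOR_RGB2BGR))
def cloud(cam,d,pose=None):
    c=get_calibration(cam); v,u=np.mgrid[0:420,0:560]
    P=np.stack([(u-c["cx"])/c["fx"]*d,(v-c["cy"])/c["fy"]*d,d],-1)
    if cam=="wrist":
        m=np.array(c["mount"]); P=P@m[:3,:3].T+m[:3,3]
        p,q=pose; return P@R.from_quat(q).as_matrix().T+np.array(p)
    T=np.linalg.inv(np.array(c["camera_from_world"])); return P@T[:3,:3].T+T[:3,3]
E
python3 - <<'E'
from h import *
s=state();print({k:(np.round(v,3) if not isinstance(v,dict) else v) for k,v in s.items()}); 
try: print(tcp_to_grasp)
except Exception as e: print(e)
ims=[]
for cam in("scene","top"):
    im,d=capture(cam);ims.append(im);P=cloud(cam,d);np.savez(f"{cam}.npz",im=im,d=d,P=P)
    for t in("jig","locating_block","cheek_left","cheek_right","sample_bottle","notebook_centre","specimen_jar","lab_timer","objective_can","marker"):
        for r in cut_out(cam,t)[:3]:
            m=r["mask"]&(d>0);q=P[m]
            if len(q): print(cam,t,round(r["score"],2),r["bbox"],np.round(np.median(q,0),3),np.round(np.percentile(q,2,0),3),np.round(np.percentile(q,98,0),3))
save("scene",ims[0]);save("top",ims[1])
E
```

```text
pics
{'t': np.float64(0.0), 'joint_pos': array([ 1.059,  0.492,  1.559,  0.   ,  1.092, -0.106]), 'joint_vel': array([ 0.001, -0.001, -0.001, -0.   , -0.001, -0.   ]), 'joint_torque': array([-3.0000e-03, -6.1265e+01, -2.5818e+01,  6.9000e-02,  4.8000e-02,
       -0.0000e+00]), 'tool_pos': array([0.247, 0.574, 0.214]), 'orientation': array([ 0.202,  0.979, -0.001, -0.   ]), 'ft_force': array([ 0.246, -0.638, -0.325]), 'wrist_torque': array([ 0.068, -0.003, -0.022]), 'gripper_force': np.float64(0.0), 'width': np.float64(0.999)}
0.0188
scene jig 0.61 [265.1, 266.2, 95.3, 73.0] [ 0.588 -0.224  0.009] [ 0.497 -0.287 -0.   ] [ 0.659 -0.13   0.07 ]
scene locating_block 0.68 [318.6, 247.0, 11.0, 46.6] [ 0.602 -0.191  0.085] [ 0.577 -0.22   0.028] [ 0.619 -0.175  0.115]
scene cheek_right 0.83 [325.2, 267.4, 26.0, 35.7] [ 0.624 -0.215  0.05 ] [ 0.605 -0.234 -0.001] [ 0.68  -0.161  0.071]
scene sample_bottle 0.75 [289.9, 250.6, 30.0, 66.7] [ 0.544 -0.219  0.092] [ 0.526 -0.231  0.017] [ 0.573 -0.189  0.135]
scene sample_bottle 0.7 [205.3, 244.9, 31.1, 61.6] [ 0.414 -0.119  0.084] [ 0.393 -0.13   0.012] [ 0.443 -0.087  0.125]
scene sample_bottle 0.6 [220.1, 300.0, 31.5, 69.9] [ 0.39  -0.257  0.086] [ 0.368 -0.267  0.007] [ 0.419 -0.225  0.125]Traceback (most recent call last):
  File "<stdin>", line 9, in <module>
ValueError: it knows: block_grip, cheek_left, cheek_right, jig, jig_nose_height, lab_timer, locating_block, marker, objective_can, sample_bottle, specimen_jar
```

```bash
python3 - <<'E'
from h import *
ims=[]
for cam in("scene","top"):
    im,d=capture(cam);ims.append(im);P=cloud(cam,d);np.savez(f"{cam}.npz",im=im,d=d,P=P)
    for t in("jig","locating_block","cheek_left","cheek_right","sample_bottle","specimen_jar","lab_timer","objective_can","marker"):
        if cam=="scene" and t in("jig","locating_block","cheek_right","sample_bottle"):continue
        for i,r in enumerate(cut_out(cam,t)[:3]):
            m=r["mask"]&(d>0);q=P[m]
            np.save(f"m_{cam}_{t}_{i}.npy",m)
            if len(q): print(cam,t,round(r["score"],2),r["bbox"],np.round(np.median(q,0),3),np.round(np.percentile(q,2,0),3),np.round(np.percentile(q,98,0),3))
save("scene",ims[0]);save("top",ims[1])
E
```

```text
scene specimen_jar 0.93 [385.9, 264.9, 32.2, 43.6] [ 0.729 -0.279  0.038] [ 0.71  -0.298  0.002] [ 0.762 -0.248  0.078]
scene lab_timer 0.63 [359.2, 250.0, 35.9, 29.4] [ 0.761 -0.174  0.015] [ 0.734 -0.203  0.005] [ 0.794 -0.137  0.018]
scene objective_can 0.88 [346.2, 224.2, 17.1, 23.8] [ 0.766 -0.082  0.037] [ 0.755 -0.091 -0.001] [ 0.803 -0.053  0.057]
scene marker 0.55 [182.8, 176.5, 35.2, 16.4] [0.521 0.356 0.007] [ 0.465  0.339 -0.002] [0.58  0.38  0.012]
top jig 0.7 [321.0, 191.1, 73.6, 61.7] [ 0.583 -0.177  0.012] [ 0.499 -0.28   0.   ] [ 0.66  -0.111  0.078]
top locating_block 0.67 [348.4, 198.4, 13.7, 15.9] [ 0.601 -0.177  0.111] [ 0.59  -0.198  0.026] [ 0.614 -0.166  0.118]
top cheek_left 0.56 [329.5, 206.8, 20.9, 17.9] [ 0.582 -0.146  0.068] [ 0.566 -0.169  0.017] [ 0.603 -0.126  0.076]
top cheek_right 0.7 [357.8, 195.4, 15.9, 11.1] [ 0.627 -0.211  0.069] [ 0.609 -0.237  0.01 ] [ 0.649 -0.194  0.075]
top sample_bottle 0.95 [345.8, 210.7, 28.3, 28.0] [ 0.547 -0.19   0.108] [ 0.525 -0.22   0.011] [ 0.588 -0.171  0.138]
top sample_bottle 0.87 [313.4, 266.1, 23.8, 21.7] [ 0.419 -0.092  0.113] [ 0.393 -0.121  0.012] [ 0.446 -0.07   0.129]
top sample_bottle 0.84 [364.4, 272.5, 26.0, 23.7] [ 0.395 -0.225  0.101] [ 0.371 -0.253  0.026] [ 0.42  -0.207  0.129]
top specimen_jar 0.94 [372.8, 147.1, 23.0, 28.4] [ 0.731 -0.265  0.075] [ 0.709 -0.301  0.001] [ 0.776 -0.242  0.083]
top lab_timer 0.8 [332.8, 142.8, 25.2, 22.5] [ 0.763 -0.165  0.017] [ 0.734 -0.197  0.007] [ 0.796 -0.134  0.022]
top objective_can 0.66 [308.7, 143.5, 12.1, 19.3] [ 0.767 -0.073  0.055] [ 0.755 -0.092 -0.001] [ 0.787 -0.056  0.061]
top marker 0.52 [151.4, 216.9, 15.4, 39.8] [0.514 0.357 0.011] [ 0.465  0.342 -0.   ] [0.574 0.373 0.017]
top marker 0.39 [349.2, 215.7, 25.7, 23.6] [ 0.546 -0.19   0.109] [ 0.525 -0.218  0.018] [ 0.577 -0.171  0.138]
```

View pics/scene.png

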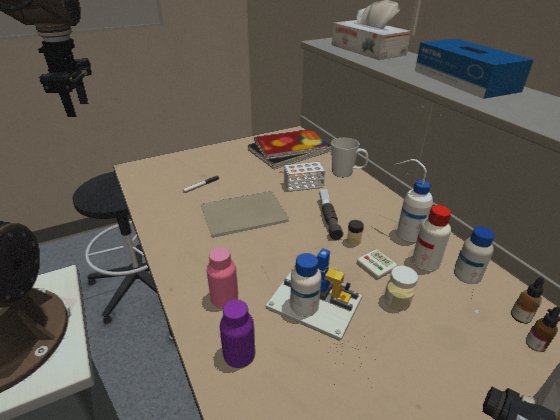

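View pics/top.png

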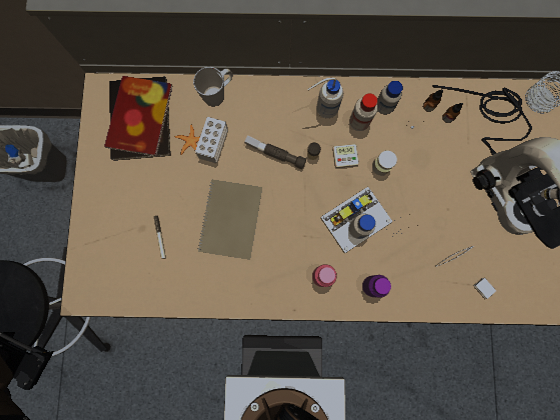

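The wanted bottle is the white one with the blue cap on the jig plate, at scene (305,285) and top (365,225). Things it could be confused with, in top pixels: pink (325,275), purple (377,286), and the white ones at the back (330,95), (392,95) and (366,108, red cap). The blue block is at top (355,206). Next is a close wrist view.

```bash
cat >> h.py <<'E'
def down(yaw):  # tool z down, tool y at world angle yaw
    y=np.array([np.cos(yaw),np.sin(yaw),0]);z=np.array([0,0,-1.]);x=np.cross(y,z)
    return R.from_matrix(np.stack([x,y,z],1)).as_quat()
def best(pos,yaw):
    o=[(abs(j[5]),k) for k in (yaw,yaw+np.pi) if (j:=ik(pos,down(k))) is not None]
    return down(min(o)[1])
E
python3 - <<'E'
from h import *
print(np.round(get_calibration("wrist")["mount"],3))
z=np.load("top.npz");P=z["P"];print("notebook px", [np.round(P[v,u],3).tolist() for u,v in((231,219),(199,255),(262,185),(250,258),(290,222))])
for y in (np.radians(34.7),np.radians(124.7)):
  for k in (0,np.pi):
    j=ik([0.555,-0.21,0.3],down(y+k)); print(y+k, None if j is None else np.round(j,2))
j0=np.radians(124.7)
p=[0.53,-0.22,0.36];q=best(p,j0);move_pose(p,q)
s=state();im,d=capture("wrist");P=cloud("wrist",d,(s["tool_pos"],s["orientation"]));np.savez("w1.npz",im=im,d=d,P=P);save("w1",im);print(s["t"])
for t in("jig","locating_block","cheek_left","cheek_right","sample_bottle"):
    for i,r in enumerate(cut_out("wrist",t)[:2]):
        m=r["mask"]&(d>0);q=P[m];np.save(f"mw_{t}_{i}.npy",m)
        print(t,round(r["score"],2),r["bbox"],np.round(np.median(q,0),3),np.round(np.percentile(q,2,0),3),np.round(np.percentile(q,98,0),3))
E
```

```text
[[ 0.    -0.963 -0.268  0.074]
 [ 1.     0.     0.    -0.   ]
 [-0.    -0.268  0.963 -0.17 ]
 [ 0.     0.     0.     1.   ]]
notebook px [[0.576, 0.158, 0.009], [0.473, 0.246, 0.001], [0.678, 0.073, -0.003], [0.467, 0.103, -0.001], [0.57, -0.009, 0.003]]
0.6056292504420324 [-0.47  0.37  1.52 -0.    1.25 -1.08]
3.7472219040318255 [-0.47  0.37  1.52 -0.    1.25  2.06]
2.176425577236929 [-0.47  0.37  1.52 -0.    1.25 -2.65]
5.318018230826722 [-0.47  0.37  1.52 -0.    1.25  0.49]
4.1
jig 0.58 [237.2, 104.7, 102.0, 75.0] [ 0.59  -0.193  0.01 ] [ 0.503 -0.281  0.007] [ 0.661 -0.111  0.072]
locating_block 0.88 [277.4, 112.3, 15.6, 21.5] [ 0.605 -0.18   0.115] [ 0.592 -0.191  0.053] [ 0.617 -0.167  0.117]
cheek_left 0.76 [243.8, 114.3, 37.1, 18.8] [ 0.585 -0.151  0.07 ] [ 0.565 -0.172  0.019] [ 0.604 -0.128  0.073]
cheek_left 0.42 [360.8, 58.6, 53.4, 45.0] [ 0.732 -0.267  0.077] [ 0.71  -0.294  0.012] [ 0.76  -0.246  0.079]
cheek_right 0.65 [295.2, 115.8, 32.7, 15.7] [ 0.624 -0.209  0.07 ] [ 0.605 -0.233  0.01 ] [ 0.646 -0.188  0.072]
sample_bottle 0.95 [221.3, 227.9, 40.7, 54.7] [ 0.411 -0.235  0.096] [ 0.368 -0.264  0.   ] [ 0.425 -0.211  0.126]
sample_bottle 0.73 [260.4, 140.1, 37.7, 42.2] [ 0.558 -0.199  0.134] [ 0.532 -0.225  0.09 ] [ 0.581 -0.176  0.136]
```

View pics/w1.png

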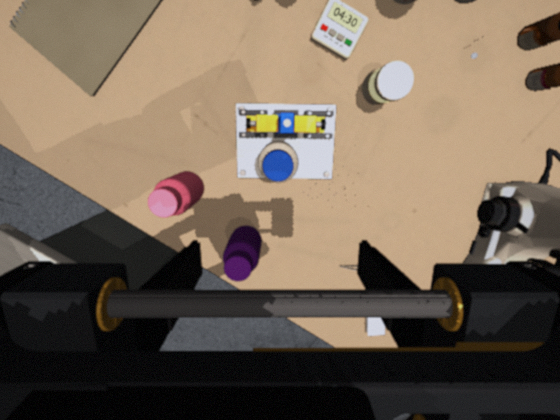

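The close view shows the blue-capped white bottle on the plate at (278,165) and the blue stem at (287,122) between the yellow cheeks. The purple bottle at (242,253) and the pink one at (172,197) are not wanted. Next I compute the exact geometry.

```bash
python3 - <<'E'
from h import *
z=np.load("w1.npz");P=z["P"]
v,u=np.mgrid[0:420,0:560];roi=(u>225)&(u<350)&(v>95)&(v<190)&(z["d"]>0)
pl=P[roi&(abs(P[...,2]-.010)<.003)];r=cv2.minAreaRect(pl[:,:2].astype(np.float32));print("plate",r, np.median(pl[:,2]))
yaw=np.radians(34.7);y0=None
def jig(c,s):
    pass
ang=np.radians(r[2]); cand=[ang+k*np.pi/2 for k in range(4)];yaw=min(cand,key=lambda a:abs((a-np.radians(34.7)+np.pi)%(2*np.pi)-np.pi))
print("yaw deg",np.degrees(yaw))
ex=np.array([np.cos(yaw),np.sin(yaw)]);c=np.array(r[0]);print("axis from plate",c+ex*0.029)
st=P[roi&(P[...,2]>.110)&(P[...,2]<.121)];
print("cheek/stem/bottle slices")
b=z["im"].astype(int);
blk=np.load("mw_locating_block_0.npy")&(P[...,2]>.110)
print("stem top",cv2.minAreaRect(P[blk][:,:2].astype(np.float32)),P[blk].mean(0))
cap=P[roi&(P[...,2]>.130)];print("cap",cv2.minEnclosingCircle(cap[:,:2].astype(np.float32)),np.median(cap,0))
for n in("left","right"):
    m=np.load(f"mw_cheek_{n}_0.npy")&(abs(P[...,2]-.071)<.004);q=P[m][:,:2]-(c+ex*.029);ey=np.array([-ex[1],ex[0]])
    print(n,np.percentile(q@ex,[2,50,98]).round(4),np.percentile(q@ey,[2,50,98]).round(4))
E
```

```text
plate ((0.581627368927002, -0.19684350490570068), (0.12120845168828964, 0.16395996510982513), 33.935951232910156) 0.009805038422796925
yaw deg 33.935951232910156
axis from plate [ 0.60568757 -0.1806538 ]
cheek/stem/bottle slices
stem top ((0.6054319143295288, -0.18021763861179352), (0.023978175595402718, 0.017219504341483116), 34.81761932373047) [ 0.60538402 -0.18050795  0.11479946]
cap ((0.5540810823440552, -0.2016848772764206), 0.020762402564287186) [ 0.55463177 -0.20159078  0.13463416]
left [-0.0114 -0.0001  0.0111] [0.0134 0.0286 0.0439]
right [-0.012  -0.0007  0.0105] [-0.0427 -0.0272 -0.0116]
```

```bash
python3 - <<'E'
from h import *
A=np.radians(34+90); b=[0.5541,-0.2017]; q=best([*b,.2],A)
set_gripper(1.0)
move_pose([*b,.19],q); move_straight([*b,.0712],q,max_speed=.1,until_force=8)
s=state();print(s["tool_pos"],s["ft_force"])
set_gripper(0,20); s=state();print("grip",s["width"],s["gripper_force"],s["t"])
f0=s["ft_force"][2]
move_straight([*b,.19],q,max_speed=.1); print("lifted",state()["width"],state()["ft_force"][2]-f0)
move_straight([.54,.01,.19],q,max_speed=.15)
move_straight([.54,.01,.075],q,max_speed=.12)
h=move_straight([.54,.01,.057],q,max_speed=.02,until_force=3);s=state();print("touch",h,s["tool_pos"],s["ft_force"],s["t"])
set_gripper(1.0); move_straight([.54,.01,.2],q,max_speed=.15)
a=np.radians(34);p=[.6055-.17*np.cos(a),-.1804-.17*np.sin(a),.28];q=best(p,A);move_pose(p,q)
s=state();im,d=capture("wrist");P=cloud("wrist",d,(s["tool_pos"],s["orientation"]));np.savez("w2.npz",im=im,d=d,P=P);save("w2",im);print(s["t"])
for t in("locating_block","cheek_left","cheek_right","sample_bottle"):
    for i,r in enumerate(cut_out("wrist",t)[:2]):
        m=r["mask"]&(d>0);Q=P[m];np.save(f"mx_{t}_{i}.npy",m)
        print(t,round(r["score"],2),r["bbox"],np.round(np.median(Q,0),3),np.round(np.percentile(Q,98,0),3))
        if t=="locating_block": k=m&(P[...,2]>.110);print(cv2.minAreaRect(P[k][:,:2].astype(np.float32)),P[k][:,2].mean())
E
```

```text
[ 0.55438135 -0.20180897  0.07177849] [-0.24822521 -0.73809407  0.53605881]
grip 0.6073874006769218 19.99071478843689 7.375
lifted 0.6096364797952779 -2.9044510947017357
touch True [0.53980068 0.01018853 0.06076751] [0.69977564 2.37604786 2.35482148] 12.075
15.1417
cheek_left 0.95 [226.1, 32.6, 42.4, 33.5] [ 0.582 -0.155  0.07 ] [ 0.603 -0.133  0.072]
sample_bottle 0.92 [76.5, 0.0, 75.5, 35.8] [ 0.529 -0.016  0.06 ] [0.559 0.006 0.097]
sample_bottle 0.63 [96.7, 118.1, 84.7, 49.7] [ 0.429 -0.112  0.098] [ 0.449 -0.083  0.126]
```

View pics/w2.png

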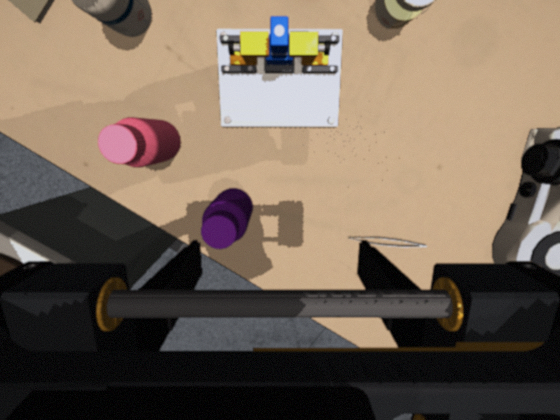

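The wrist view shows the bottle upright off the plate at (110,10), and the block at (279,40) is now reachable. Next I grip the stem and rock it.

```bash
cat >> h.py <<'E'
YAW=np.radians(34.0); AX=np.array([.6055,-.1803,0]); J=R.from_euler('z',YAW)
def gp(th,lift=0.,q0=None):
    """TCP pose with the block tilted th towards +y (jig) about its foot"""
    s=np.sign(th);a=abs(th)
    o=np.array([0,s*(.010*(1-np.cos(a))-.0015*a/.19),.010+.010*np.sin(a)+lift])
    T=R.from_euler('x',-th)
    p=AX+J.apply(o+T.apply([0,0,.090-tcp_to_grasp]))
    return p,(J*T*J.inv()*R.from_quat(q0)).as_quat()
def rock(ths,q0,lim=45,v=.03):
    for th in ths:
        p,q=gp(th,0,q0);h=move_straight(p,q,max_speed=v,until_force=lim);s=state()
        e=J.inv().apply(np.array(s["tool_pos"])-p)*1e3
        print(round(th,3),h,"F",J.inv().apply(s["ft_force"]).round(1),"M",J.inv().apply(s["wrist_torque"]).round(2),"err mm",e.round(1),"w",round(s["width"],3),round(s["t"],1))
        if h: break
E
python3 - <<'E'
from h import *
p,_=gp(0,0,down(YAW)); q0=best(p,YAW);np.save("q0.npy",q0)
pu=p+[0,0,.08]
move_pose(p+[0,0,.15],q0);print(move_straight(pu,q0));print(move_straight(p,q0,max_speed=.07,until_force=6))
print(state()["ft_force"],state()["tool_pos"]-p)
set_gripper(0,40);s=state();print("grip",s["width"],s["gripper_force"],s["t"])
rock([0.06,.12,.16,.185,.12,.06,0],q0)
E
```

```text
False
False
[ 0.782865   -0.56666317  0.03706375] [ 2.21886350e-04 -7.18509390e-05  4.58410549e-04]
grip 0.2694464554844404 39.98198747634888 19.5833
0.06 False F [-1.1 -1.2 -1.6] M [-0.14  0.09 -0.02] err mm [0.1 0.1 0.2] w 0.272 19.9
0.12 False F [-1.1 -3.2 -0.5] M [-0.48  0.12  0.01] err mm [ 0.1 -0.4  0.2] w 0.272 20.1
0.16 False F [-0.4 -4.7 -1.5] M [-0.83  0.14 -0.02] err mm [ 0.1 -0.6  0.2] w 0.27 20.4
0.185 False F [-0.4 -5.5 -0.7] M [-1.04  0.19 -0.04] err mm [ 0.1 -0.8  0.3] w 0.272 20.6
0.12 False F [ 0.2 -2.   1.2] M [-0.42  0.04  0.03] err mm [-0.1 -0.5 -0.1] w 0.273 20.9
0.06 False F [ 0.4 -0.5  1. ] M [-0.33 -0.02  0.02] err mm [-0.  -0.1 -0.1] w 0.267 21.2
0 False F [ 0.1 -1.3  1.3] M [-0.44 -0.05  0.04] err mm [-0.   0.1 -0. ] w 0.271 21.5
```

```bash
python3 - <<'E'
from h import *
q0=np.load("q0.npy")
rock([-.06,-.12,-.16,-.19,-.12,-.06,0],q0)
im,d=capture("scene");print([ (r["bbox"]) for t in("cheek_left","cheek_right") for r in cut_out("scene",t)[:1]])
save("s3",cv2.resize(im[200:340,230:420],None,fx=4,fy=4,interpolation=cv2.INTER_CUBIC))
E
```

```text
-0.06 False F [1.4 2.3 2.4] M [ 0.38 -0.22  0.02] err mm [-0.1  0.8 -0.2] w 0.271 21.8
-0.12 False F [1.4 3.2 3. ] M [ 0.7  -0.21 -0.05] err mm [-0.1  1.  -0.3] w 0.269 22.0
-0.16 False F [0.5 5.1 3.9] M [ 1.07 -0.12 -0.07] err mm [-0.1  1.  -0.3] w 0.273 22.3
-0.19 False F [1.5 5.6 3.6] M [ 1.2  -0.05  0.05] err mm [-0.2  1.  -0.3] w 0.267 22.5
-0.12 False F [-0.1 -0.3 -1.7] M [-0.14  0.04 -0.06] err mm [0.1 0.3 0.1] w 0.273 22.8
-0.06 False F [ 0.7  0.5 -1.2] M [-0.07  0.02  0.03] err mm [ 0.1 -0.1  0.1] w 0.268 23.1
0 False F [ 0.6  0.5 -1.4] M [-0.04  0.01 -0.02] err mm [ 0.1 -0.3 -0. ] w 0.271 23.4
[[289.1, 262.2, 26.7, 23.9], [330.3, 267.8, 22.8, 33.1]]
```

View pics/s3.png

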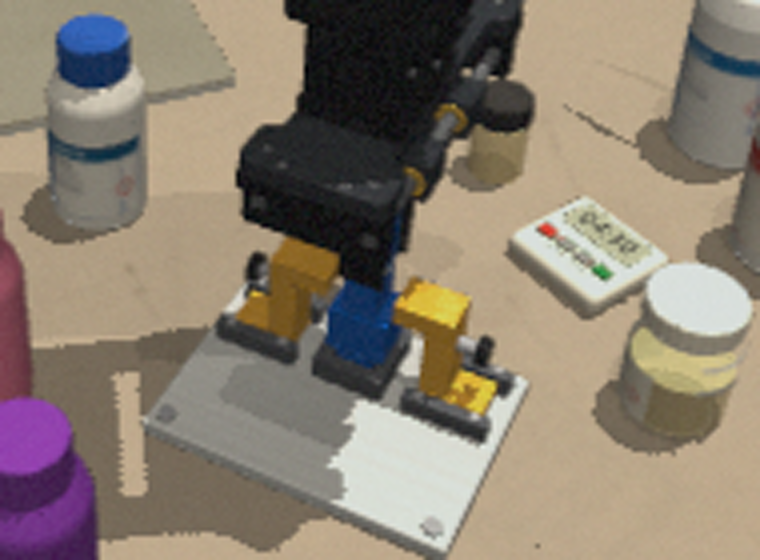

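The picture shows the block still seated, with both cheeks moved outward: left nose at (330,275), right nose at (400,310). The bottle stands upright at (95,130). I rock once more, slightly further, and measure the cheeks.

```bash
python3 - <<'E'
from h import *
q0=np.load("q0.npy")
def meas():
    im,d=capture("scene");P=cloud("scene",d)
    for t in("cheek_left","cheek_right"):
        for r in cut_out("scene",t)[:1]:
            m=r["mask"]&(abs(P[...,2]-.071)<.004);Q=J.inv().apply(P[m]-AX);print(t,m.sum(),np.percentile(Q[:,1],[3,50,97]).round(4))
meas()
rock([.1,.205,.1,0,-.1,-.21,-.1,0],q0)
meas()
E
```

```text
cheek_left 117 [0.018  0.0331 0.0481]
cheek_right 266 [-0.0489 -0.023   0.0468]
0.1 False F [ 1.   0.8 -2.2] M [0.09 0.07 0.03] err mm [0.1 0.  0.1] w 0.267 24.0
0.205 False F [ 0.4 -2.2  0.4] M [-0.2   0.06  0.04] err mm [ 0.  -0.8  0.2] w 0.272 24.4
0.1 False F [ 0.5 -2.   1.5] M [-0.43 -0.06  0.01] err mm [-0.1 -1.  -0.1] w 0.275 24.8
0 False F [ 1.1 -1.9  0.3] M [-0.45 -0.06  0.01] err mm [-0. -0. -0.] w 0.274 25.2
-0.1 False F [-0.   0.  -0.1] M [-0.31  0.06 -0.02] err mm [-0.2  0.3 -0.2] w 0.271 25.5
-0.21 False F [0.5 2.2 0.9] M [ 0.24 -0.1  -0.01] err mm [-0.1  1.2 -0.3] w 0.277 25.9
-0.1 False F [ 0.4  0.  -1.7] M [-0.16  0.05 -0.01] err mm [0.2 0.6 0.3] w 0.273 26.3
0 False F [-0.2 -0.4 -1.8] M [-0.06  0.06  0.  ] err mm [ 0.  -0.1 -0. ] w 0.27 26.7
cheek_left 121 [0.0197 0.0347 0.0494]
cheek_right 135 [-0.051  -0.0372 -0.0227]
```

Both noses are now beyond 18 mm from the axis, and the block needs 16. Lifting.

```bash
python3 - <<'E'
from h import *
q0=np.load("q0.npy")
hit=False
for l in (.004,.012,.03,.081):
    p,_=gp(0,l,q0);hit=move_straight(p,q0,max_speed=.04,until_force=6);s=state();print(l,hit,s["ft_force"].round(1),s["tool_pos"]-p,s["width"],s["t"])
    if hit: break
hold(.3)
im,d=capture("scene");P=cloud("scene",d);save("s4",cv2.resize(im[180:340,230:420],None,fx=3.7,fy=3.7,interpolation=cv2.INTER_CUBIC))
for t in("cheek_left","cheek_right","locating_block"):
    for r in cut_out("scene",t)[:1]:
        m=r["mask"]&(d>0);Q=J.inv().apply(P[m]-AX);print(t,r["bbox"],np.percentile(Q,3,0).round(4),np.percentile(Q,97,0).round(4))
E
```

```text
0.004 False [ 0.5  0.7 -2.4] [ 1.70425732e-04 -4.10976958e-04  6.15471260e-05] 0.27157517928250974 27.0583
0.012 False [-0.4  0.7 -0.7] [ 1.48520379e-04 -5.98728666e-05  3.78247165e-04] 0.26936105166237384 27.4083
0.03 False [ 1.4 -0.4 -2. ] [-1.54096106e-05  1.39663641e-06  9.47169011e-05] 0.27493608739684317 28.0083
0.081 False [-0.5 -0.1 -2.5] [-8.75377453e-05  2.67567602e-05 -2.44564300e-04] 0.2706207122825347 29.4333
cheek_left [286.0, 261.1, 29.2, 24.1] [-0.0121  0.0197  0.0128] [0.0192 0.07   0.0713]
cheek_right [328.1, 269.4, 27.6, 34.8] [-0.0126 -0.0693  0.0167] [ 0.015  -0.0215  0.071 ]
locating_block [315.1, 230.9, 18.1, 36.0] [-0.0143 -0.0165  0.0928] [0.0126 0.0143 0.1591]
```

View pics/s4.png

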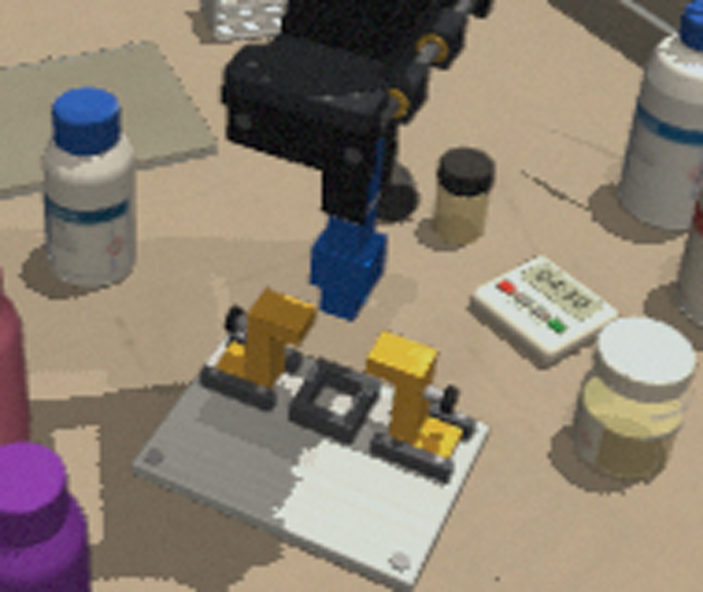

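The block hangs free above the open socket, foot at (340,310). The noses are clear and the bottle is upright at (90,190). It may lean slightly, so I measure the tilt.

```bash
python3 - <<'E'
from h import *
im,d=capture("scene");P=cloud("scene",d);r=cut_out("scene","locating_block")[0]
m=r["mask"]&(d>0);Q=J.inv().apply(P[m]-AX)
b=Q[(Q[:,0]<-.010)&(Q[:,2]>.08)]
for lo in np.arange(.09,.17,.006):
    k=b[(b[:,2]>=lo)&(b[:,2]<lo+.006)]
    if len(k): print(round(lo,3),len(k),k[:,1].min().round(4),k[:,1].max().round(4),k[:,1].mean().round(4))
# side-face / projected-edge check: fit silhouettes vs model tilt
c=get_calibration("scene");T=np.array(c["camera_from_world"])
def mask(th,dz=0,dy=0):
    M=np.zeros((420*4,560*4),np.uint8)
    for hx,hy,z0,z1 in((.012,.010,0,.018),(.014,.016,.018,.044),(.013,.009,.044,.066)):
        B=np.array([[x,y,z-.09] for x in(-hx,hx) for y in(-hy,hy) for z in(z0,z1)])
        W=AX+J.apply(R.from_euler('x',-th).apply(B)+[0,dy,.181+dz])
        C=W@T[:3,:3].T+T[:3,3];uv=np.stack([c["fx"]*C[:,0]/C[:,2]+c["cx"],c["fy"]*C[:,1]/C[:,2]+c["cy"]],1)
        cv2.fillConvexPoly(M,cv2.convexHull(((uv+.5)*4).astype(np.int32)),255)
    return cv2.resize(M,(560,420),interpolation=cv2.INTER_AREA)/255.
# blue pixels
I=im.astype(int);B=((I[...,2]>I[...,0]*1.7)&(I[...,2]>I[...,1]*1.15)).astype(float);B[:200]=0
roi=np.zeros_like(B);roi[236:275,305:345]=1
from itertools import product
res=[]
for th,dz,dy in product(np.arange(-.2,.21,.04),np.arange(-.004,.0041,.002),np.arange(-.004,.0041,.002)):
    res.append((np.abs((mask(th,dz,dy)-B)*roi).sum(),round(th,3),round(dz,4),round(dy,4)))
print(sorted(res)[:8],(B*roi).sum())
E
```

```text
0.09 14 -0.0077 0.0071 0.0007
0.096 17 -0.0097 0.0075 -0.0008
0.102 14 -0.0112 0.0078 -0.0009
0.108 34 -0.0161 0.0137 -0.0014
0.114 37 -0.0162 0.0139 -0.0014
0.12 36 -0.0164 0.0148 -0.0019
0.126 35 -0.0165 0.0149 0.0001
0.132 36 -0.0167 0.014 -0.0014
0.138 23 -0.009 0.0081 -0.0004
0.144 20 -0.0081 0.0083 -0.0009
0.15 20 -0.0093 0.0068 -0.0017
0.156 5 -0.0104 0.0006 -0.0038
0.162 1 -0.013 -0.013 -0.013
[(np.float64(90.4549019607843), np.float64(-0.04), np.float64(0.0), np.float64(-0.002)), (np.float64(93.57647058823528), np.float64(0.0), np.float64(0.002), np.float64(0.0)), (np.float64(93.5921568627451), np.float64(-0.08), np.float64(0.0), np.float64(-0.004)), (np.float64(94.38431372549019), np.float64(0.0), np.float64(0.0), np.float64(0.0)), (np.float64(94.50980392156862), np.float64(-0.04), np.float64(0.002), np.float64(-0.002)), (np.float64(96.51764705882353), np.float64(-0.04), np.float64(0.002), np.float64(-0.004)), (np.float64(97.81176470588235), np.float64(-0.08), np.float64(-0.002), np.float64(-0.004)), (np.float64(98.27058823529411), np.float64(-0.04), np.float64(0.0), np.float64(-0.004))] 406.0
```

The block is upright within about 0.03 rad, and its foot is at about 0.091 m, 2 cm over the cheek tops.

```bash
python3 -c "
from station import *
hold(.3);print(state()['t'],state()['gripper_force']);print(hand_in())"
```

```text
30.3333 39.999704360961914
the job is handed in; nothing more can be done
None
```

Job handed in at 30.3 s: the bottle stands upright on the bare worktop off the plate, and the gripper holds the freed block upright over the jig with its foot about 2 cm above the cheek tops.

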